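# Butt on the scale extension and set the telescoping gauge arm

### The arm

A 6-joint arm with a two-finger parallel gripper is mounted at the origin on a cart in front of the work surface, level with it; the furniture and walls round the work are solid. World frame = base frame: x ahead of the robot, y to its left, z up, the work surface at z = 0. Lengths are in mm, angles in rad, forces in N, time in s.
With the tool pointing down it reaches from about 300 to 775 mm from the base axis. Payload 14.6 kg.
Tool frame: the origin (TCP) lies between the finger pads; the fingertips stand manip.tip_reach ahead of it and the grasp point (between the pads) lies 5 mm behind it (manip.tip_reach is the distance from the TCP to the fingertips, in mm); z points along the fingers, y is the line along which they close (so a half turn about z gives the same grasp; the last joint's range is limited). The gripper opens to 94 mm and grips with 3 to 60 N. Pads are 16 mm wide; open, the fingers measure 119 mm over their backs; the gripper's body (75 mm by 177 mm) begins 78 mm behind the grasp point.
Start: joints at [-1.402, 0.3, 1.521, -0, 1.321, -0.067], TCP at [128.485, -534.772, 219.446] pointing down, gripper open.
Joint ranges: [-3.03, 3.03], [-0.79, 2.21], [0.23, 2.52], [-1.04, 4.18], [0, 3.07], [-2.55, 2.55]. Speed limits (rad/s): [2.22, 2.22, 2.57, 3.14, 3.14, 3.14].

### API

Orientations are given as [roll, pitch, yaw] about the fixed x, y, z axes, in that order (R = Rz(yaw) Ry(pitch) Rx(roll)).
In Python, from cell import manip gives the robot as it stands. The module is installed in compiled form; this text tells all that it offers.
- The arm moves only by the shell command python3 -m creep 'ROWS' [FORCE]. ROWS is JSON, a list of rows, each a list of 3 entries, a list of its own where there are three numbers: the opening, from -1 (shut) to 1 (fully open), then the shift along the tool's x, y, z in cm, then the turn about the tool's z in units of 5 degrees (1.0 is 5 degrees). In form: [[grip, [tx, ty, tz], roll], ...]. A call has 1 to 12 rows; each row is the pose to reach, as a shift and turn from the pose commanded when the call began, along the tool's axes at that moment; what a row does not reach only later rows make up. A row lasts 1/10 s, in which the tool goes at most 50 mm and 8.59 degrees, less where a joint would pass 70% of its speed; a pose out of reach is approached as far as the arm can. A call with a gripper value outside its range is refused whole. The fingers move at their own pace and stop on an object; FORCE is the grip in N (left out, the last holds). Time passes only in rows, so rows that repeat a pose let the fingers close. It gives the time, the measured TCP pose, the force, the opening and the grip force at its end, in the units of the state.
- manip.read_state(): the state, without advancing time (a new reading comes with each control period).
- manip.camera(name): name is "scene" or "top" or "wrist"; returns the picture (400x640x3 uint8, red, green, blue); there is no depth.
- manip.camera_params(name): a dict with "fovy" (degrees; the focal length in pixels is half the picture's height over the tangent of half this angle, whatever the lens; pixels are square), "cx", "cy" (the principal point, pixels), "k1" (the pictures are not rectified: a ray, as slopes to the right and down, at radius r is drawn at 1 + k1 r^2 times it, then the intrinsics apply), "origin" and "attitude" of the camera in the world. Camera axes: x right, y down, z forward; pixel columns grow to the right and rows downward; lengths in mm; the calibration is good to about 2 mm. A picture is of the moment at which its call begins: read the wrist's pose just before it. camera_params takes no time and is no camera call; for the wrist camera it gives the pose at the moment of the call.
- manip.sign_off(): hands the job in; it is judged then, once.
The state is a dict: "clock": time; "joints": joint angles; "qd": joint speeds; "effort": joint torques, N m; "eef_pos": TCP position; "eef_rot": TCP orientation; "wrist_force": force on the tool from outside, world axes, zero at the start; "moment": the same for the moment, N m; "finger_gap": finger opening in mm; "finger_force": force on a finger pad.
Only numpy, scipy, OpenCV 4.12 (cv2) and the standard library are available. Lean on these libraries where they do the work, as an engineer would, in place of code of your own. Each camera call takes 0.05 s, during which the arm holds its last target. There are 200 camera calls.

### The job

Push the loose scale extension up to the gauge so that its square end sits flush and in line against the end of the gauge's own scale bar. Then squeeze in the lock button on the head of the gauge's telescoping arm, draw the arm out until the tip of its pointer stands over the line on the small rider, and finish there still gripping the head with the button pressed in. Do not touch the rider, and leave the things around as they are.

Things in the scene. Friction and masses are not known exactly. Their poses are not given: they have to be found in the camera images.
- gauge: Fixed gauge. Origin on the desk, z up, -x its front (robot side); its arm slides out along its own -y (to the robot's right). Grey housing 44 mm wide in x, 66 mm high, y = -30 to 100 mm, on a foot plate 70 mm wide, 8 mm high, y = -40 to 110 mm. Under the arm an aluminium scale bar, 30 mm wide, 20 mm high, centred on x = 0, runs from y = -30 mm to its square end at y = -100 mm.
- bar_end (a point): Centre of the square end face of the gauge's scale bar, 10 mm above the desk; axes as the gauge's.
- extension: Loose aluminium scale bar on the desk, 110 mm long (own y), 30 mm wide, 20 mm high, 0.25 to 0.5 kg. Origin at the centre of its underside, z up. Its +y end is square and goes against the end of the gauge's bar, axes parallel to the gauge's; its -y end is a round nose. It starts with the square end towards the gauge, up to 0.45 rad askew.
- square_end (a point): Centre of the extension's square end face, 55 mm in its +y from its origin, 10 mm above its underside.
- rider (a joint): Place of the rider along the extension in m: its line stands 20 mm + this value from the square end (0 to 0.06). It is stiff and must not be touched.
- rider_line (a point): Middle of the white line across the rider, a small dark steel piece on top of the extension, 26 mm wide (across), 8 mm long, 4 mm high: the mark to set the pointer to. Line at the rider's top, 24 mm above the desk.
- gauge_arm (a joint): Travel of the telescoping arm in m: 0 = parked (at the start), grows as the head is drawn out along the gauge's -y, up to 0.115. Friction about 1.5 N. While the button is out, a pawl locks the arm, with about 1.5 mm of play either way; with the button in it slides freely.
- head (a point): Centre of the arm's black head, 56 mm above the desk: 30 mm wide in x, 30 mm long in y, 40 mm high (36 to 76 mm above the desk), at gauge y = -52 mm when parked, 7 mm clear of the housing's mouth. The head cannot move sideways or up. Its axes are the gauge's.
- pointer (a point): Tip of the steel pointer that juts from the head in the sliding direction, 32 mm beyond the head's centre, 29 mm above the desk, so that it passes over scale and rider without touching.
- lock_button (a joint): Press of the grey lock button in m: 0 out (locked), 0.005 fully in; arm free from 0.0035. In the head's front (-x) face, 18 mm wide, 48 to 68 mm above the desk, 8.5 mm proud, goes in along gauge +x against 3 to 6 N; springs out when let go. Pinch the head across x, one finger on the button, one on the back face: 38.5 mm over both when out, 33.5 mm when in.
- filter_cube: Bystander: black filter cube, 39 x 38 x 37 mm; leave alone. Origin at the centre of its underside.
- dish: Bystander: clear round dish, 55 mm across, 14 mm high; leave alone. Origin at the centre of its underside.
- marker: Bystander: capped marker pen lying flat, 117 mm long, 12 mm thick; leave alone. Origin at the centre of its underside.
- post_holder: Bystander: black upright post holder, 32 mm round, 50 mm high; leave alone. Origin at the centre of its underside.
Mind the look-alikes: they are no part of the job. Leave any turquoise or yellow look-alike of the extension alone.

How it is judged (in metres and radians):
On the way, in this order (a step that is already met when the one before it is completed fails the run):
1. the extension lies butted flush and in line against the gauge's bar (y of square_end in the frame of bar_end between -0.002 and 0.002 m and x of square_end in the frame of bar_end between -0.004 and 0.004 m and angle between the y axis of extension and the y axis of gauge, either way round below 0.05 rad and angle between extension's own z axis and vertical below 0.05 rad and height (world z) of extension below 0.004 m and linear speed of extension below 0.01 m/s and contact force between the fingers and extension below 0.2 N), for 0.2 s.
2. the lock button is squeezed in by the fingers while the arm is still parked (value of joint lock_button above 0.0035 m and value of joint gauge_arm below 0.01 m and contact force between the fingers and gauge above 1 N), for 0.1 s.
At the end, for the whole second after the job is handed in: The extension is butted against the gauge's bar (gap within 2 mm, sideways within 4 mm, within 0.05 rad of parallel, flat on the desk), the pointer tip stands within 2 mm of the rider's line along the scale and at rest, and the fingers still hold the head with the lock button in by more than 3.5 mm (y of square_end in the frame of bar_end between -0.002 and 0.002 m and x of square_end in the frame of bar_end between -0.004 and 0.004 m and angle between the y axis of extension and the y axis of gauge, either way round below 0.05 rad and angle between extension's own z axis and vertical below 0.05 rad and height (world z) of extension below 0.004 m and y of pointer in the frame of rider_line between -0.002 and 0.002 m and value of joint lock_button above 0.0035 m and contact force between the fingers and gauge above 2 N and velocity of joint gauge_arm between -0.005 and 0.005 m/s and linear speed of extension below 0.01 m/s); the arm keeps its last pose, push and grip.
It fails at once if the rider is touched (contact force between any of the fingers, the arm and rider above 0.5 N).
It fails at once if a thing standing around is moved by more than 15 mm (distance of any of filter_cube, dish, marker, post_holder from where it was at the start of the episode above 0.015 m).
It also fails if it takes over 38 s, if anything falls off the work surface, if the arm or the gripper's body presses on something with over 40 N, if the wrist force passes 120 N, or if a joint passes its speed limit or range.

## Working session

There is one attempt and no reset: what is moved stays moved. The work goes in short steps, Python scripts to look and compute and a shell command to move; the robot and the scene stay as the last step left them, time stands still between calls to the robot, and variables do not carry over. Pictures are saved under pics/ and viewed, at most 10 in all, crops included, and the job is handed in when it is done.

```bash
mkdir -p pics; cat > h.py <<'E'
import numpy as np, cv2
from cell import manip
def snap(name,fn=None):
    p=manip.camera_params(name); im=manip.camera(name)
    if fn: cv2.imwrite('pics/'+fn,im[:,:,::-1])
    return im,p
def Rm(p):
    a=np.array(p['attitude'],float)
    if a.shape==(3,3): return a
    from scipy.spatial.transform import Rotation as R
    return R.from_euler('xyz',a).as_matrix()
def K(p):
    f=200/np.tan(np.radians(p['fovy'])/2)
    return np.array([[f,0,p['cx']],[0,f,p['cy']],[0,0,1.]])
def rays(p,uv):
    k=K(p); d=(np.atleast_2d(uv).astype(float)-[p['cx'],p['cy']])/k[0,0]
    u=d.copy()
    for _ in range(30): u=d/(1+p['k1']*(u**2).sum(1,keepdims=True))
    return np.c_[u,np.ones(len(u))]@Rm(p).T
def onz(p,uv,z):
    r=rays(p,uv); o=np.array(p['origin'],float)
    return o+r*((z-o[2])/r[:,2])[:,None]
def proj(p,X):
    c=(np.atleast_2d(X)-np.array(p['origin']))@Rm(p); s=c[:,:2]/c[:,2:]
    return s*(1+p['k1']*(s**2).sum(1,keepdims=True))*K(p)[0,0]+[p['cx'],p['cy']]
E
python3 - <<'E'
from h import *
print(manip.read_state(),manip.tip_reach)
a=[]
for n in('scene','top','wrist'):
    im,p=snap(n,n+'0.png');print(n,p)
    np.save('pics/'+n+'0.npy',im)
    a.append(im)
E
```

```text
{'clock': 0.0, 'joints': array([-1.40158054e+00,  3.00502254e-01,  1.52155746e+00,  3.96996019e-05,
        1.32070315e+00, -6.65662787e-02]), 'qd': array([-0.00026646,  0.00025525,  0.00062118,  0.00249608,  0.00107138,
       -0.00131464]), 'effort': array([-3.75242062e-04, -5.31805801e+01, -3.52741671e+01,  7.08246650e-02,
        2.43152253e-02, -5.69279723e-05]), 'eef_pos': array([ 128.46661588, -534.54189431,  218.87922751]), 'eef_rot': array([-3.14042760e+00, -1.16206357e-04,  2.35772150e-01]), 'wrist_force': array([0.83744022, 0.48363766, 0.01691894]), 'moment': array([-0.03380976,  0.01470365, -0.03111233]), 'finger_force': 0.0, 'finger_gap': 93.84591245524703} 14.0
scene {'fovy': 54.0299521879826, 'cx': 323.63638711857027, 'cy': 196.39506205619583, 'k1': 0.0028624491782058494, 'origin': array([270.88534573, 598.13004103, 668.48338844]), 'attitude': array([-2.31256688, -0.02061208, -2.64632865])}
top {'fovy': 47.02562111261445, 'cx': 315.1495686708147, 'cy': 204.48186620357663, 'k1': -0.092264293973921, 'origin': array([ 448.29313137,   -1.70154971, 1147.85145923]), 'attitude': array([-3.01849769,  0.00474663, -1.59867461])}
wrist {'fovy': 69.72253311419104, 'cx': 323.4373241280654, 'cy': 200.71464072971634, 'k1': -0.042114970259928705, 'origin': array([ 198.48205874, -516.77301864,  384.30405432]), 'attitude': array([ 2.88945326e+00,  2.12620561e-03, -1.33491104e+00])}
```

View pics/top0.png

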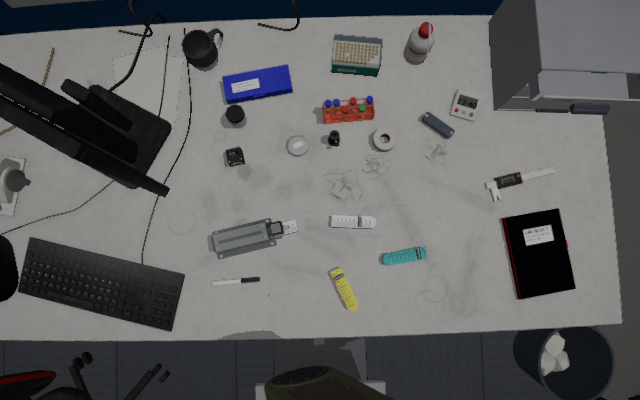

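View pics/scene0.png

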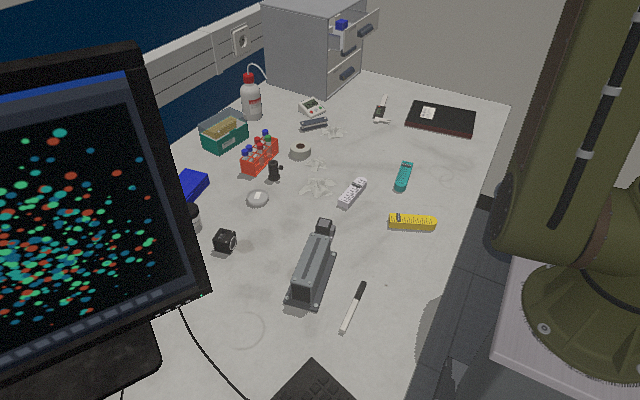

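The top view shows the gauge at (245,236), with its head at (277,229) and bar end at about (298,226). Three things could be the extension: the aluminium bar at (353,222), the turquoise one at (404,256) and the yellow one at (343,288). I choose the plain aluminium one, which lies in front of the bar end, and check it in a close crop.

```bash
python3 - <<'E'
from h import *
im=np.load('pics/top0.npy'); p=manip.camera_params('top')
c=im[205:262,205:385]; cv2.imwrite('pics/c1.png',cv2.resize(c[:,:,::-1],None,fx=4.4,fy=4.4,interpolation=cv2.INTER_CUBIC))
s=np.load('pics/scene0.npy'); ps=manip.camera_params('scene')
c=s[170:315,270:385]; cv2.imwrite('pics/c2.png',cv2.resize(c[:,:,::-1],None,fx=4,fy=4,interpolation=cv2.INTER_CUBIC))
for u,z in [((353,222),20),((298,226),20),((277,229),76),((215,247),8)]: print(u,onz(p,[u],z).round(1))
E
```

```text
(353, 222) [[541.8 -92.2  20. ]]
(298, 226) [[535.8  43.4  20. ]]
(277, 229) [[525.8  90.4  76. ]]
(215, 247) [[490.  251.6   8. ]]
```

View pics/c1.png

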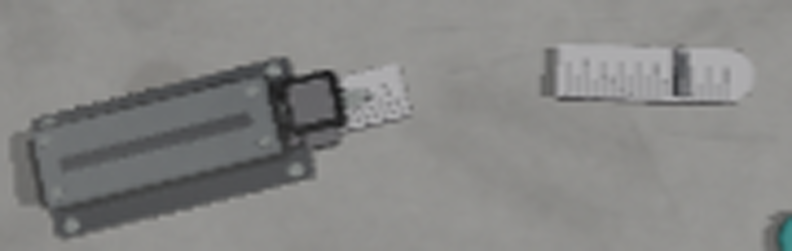

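The crop confirms it: the square end of the aluminium bar is at left, px (329.5,221), the nose at (376,222) and the dark rider at about (360,221). I'll move the wrist camera over it, with the tool turned so that it can pinch across the gauge's x.

```bash
cat >> h.py <<'E'
from scipy.spatial.transform import Rotation as R
def togo(pos,yaw):
    s=manip.read_state(); T=R.from_euler('xyz',s['eef_rot']); 
    d=T.inv().apply(np.array(pos)-s['eef_pos'])/10
    dy=-(yaw-s['eef_rot'][2]); dy=(dy+np.pi)%(2*np.pi)-np.pi
    print('shift cm',d.round(3),'turn units',round(np.degrees(dy)/5,3)); 
E
python3 - <<'E'
from h import *
p=manip.camera_params('top')
g=lambda x,y:(205+(x+.5)/4.4-.5,205+(y+.5)/4.4-.5)
a=onz(p,[g(62,163),g(248,118)],66); b=onz(p,[g(548,72),g(752,75),g(680,72)],20); e=onz(p,[g(407,92)],20)
d=a[0]-a[1]; print('gauge yaw',np.arctan2(-d[0],d[1]),a)
d=b[0]-b[1]; print('ext yaw',np.arctan2(-d[0],d[1]),b,e)
yaw=np.arctan2(-(a[0]-a[1])[0],(a[0]-a[1])[1])+np.pi/2
togo((545,-75,170),yaw)
w=manip.camera_params('wrist'); s=manip.read_state()
T=R.from_euler('xyz',s['eef_rot'])
print('cam fwd/right in tool',T.inv().apply(Rm(w)[:,2]),T.inv().apply(Rm(w)[:,0]))
E
```

```text
gauge yaw 0.21092629969443355 [[500.29385476 229.81061002  66.        ]
 [521.82466712 129.25150451  66.        ]]
ext yaw -0.043583639429351645 [[ 546.04994038  -33.5697356    20.        ]
 [ 541.07144209 -147.72600345   20.        ]
 [ 543.92849169 -107.43273197   20.        ]] [[537.06400831  45.55776245  20.        ]]
shift cm [ 51.24  -34.955   4.934] turn units -17.715
cam fwd/right in tool [-0.24952634 -0.00106796  0.96836742] [9.66975479e-05 9.99999359e-01 1.12776564e-03]
```

```bash
python3 -m creep '[[0,[51.2,-35,4.9],-17.7],[0,[51.2,-35,4.9],-17.7],[0,[51.2,-35,4.9],-17.7],[0,[51.2,-35,4.9],-17.7],[0,[51.2,-35,4.9],-17.7],[0,[51.2,-35,4.9],-17.7],[0,[51.2,-35,4.9],-17.7],[0,[51.2,-35,4.9],-17.7],[0,[51.2,-35,4.9],-17.7],[0,[51.2,-35,4.9],-17.7],[0,[51.2,-35,4.9],-17.7],[0,[51.2,-35,4.9],-17.7]]' 10; python3 -m creep '[[0,[0,0,0],0],[0,[0,0,0],0],[0,[0,0,0],0]]'
python3 - <<'E'
from h import *
print(manip.read_state()['clock'])
im,p=snap('wrist','w1.png'); np.save('pics/w1.npy',im); np.save('pics/w1p.npy',p,allow_pickle=True); print(p, manip.read_state())
E
```

```text
clock: 1.35
eef_pos: [530.8, -89.3, 171.9]
eef_rot: [-3.141, 0.0, 1.782]
wrist_force: [0.4, -1.0, 0.2]
finger_gap: 47.1
finger_force: 0.0
clock: 1.65
eef_pos: [529.2, -91.9, 172.2]
eef_rot: [-3.141, 0.0, 1.78]
wrist_force: [0.2, -0.2, 0.2]
finger_gap: 47.1
finger_force: 0.0
1.65
{'fovy': 69.72253311419104, 'cx': 323.4373241280654, 'cy': 200.71464072971634, 'k1': -0.042114970259928705, 'origin': array([513.52019736, -19.82481667, 337.49892146]), 'attitude': array([ 2.88913391e+00, -1.01471583e-03,  2.08951349e-01])} {'clock': 1.7, 'joints': array([-2.40594637e-01,  3.14796717e-01,  1.61519889e+00, -1.21852465e-04,
        1.21160774e+00, -4.48789175e-01]), 'qd': array([-0.00720444, -0.00303352, -0.00190115,  0.00043059, -0.00028427,
        0.00377031]), 'effort': array([ 8.65932070e-01, -5.18776202e+01, -3.36928010e+01,  7.29588862e-02,
        4.45927551e-02, -5.23756316e-03]), 'eef_pos': array([529.18017656, -92.17745984, 172.32251431]), 'eef_rot': array([-3.14153353e+00,  9.81411061e-05,  1.77903370e+00]), 'wrist_force': array([-0.88166203, -0.10040022,  0.48122323]), 'moment': array([-0.10752418, -0.11487171,  0.04576032]), 'finger_force': 0.0, 'finger_gap': 47.12794007396839}
```

View pics/w1.png

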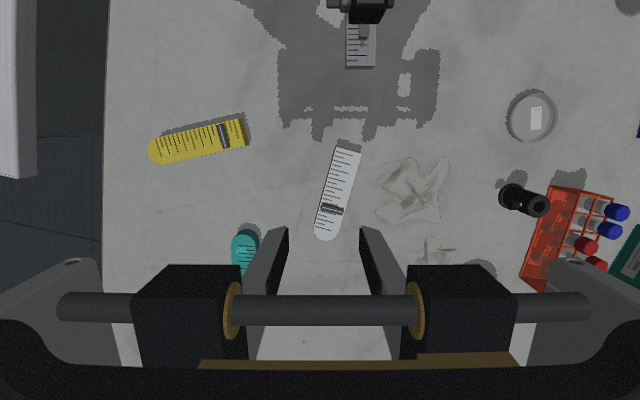

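The wrist view shows the gauge's bar end at (360,67) with the pointer at (363,45). The extension's square end is at (348,145), its rider at (331,209) and its nose at (325,238). Next I measure both.

```bash
python3 - <<'E'
from h import *
im=np.load('pics/w1.npy'); p=np.load('pics/w1p.npy',allow_pickle=True).item(); pt=manip.camera_params('top')
g=im.max(2).astype(int); 
print('row190',g[190,305:375:3],'row60',g[60,335:390:2],'col360',g[40:90:2,360])
print('row27',g[27,335:390:2])
c=im[0:250,290:400]; cv2.imwrite('pics/c3.png',cv2.resize(c[:,:,::-1],None,fx=2.4*2.2,fy=2.4,interpolation=cv2.INTER_CUBIC)) if 0 else cv2.imwrite('pics/c3.png',np.hstack([cv2.resize(im[130:245,300:375,::-1],None,fx=5,fy=5,interpolation=cv2.INTER_CUBIC),cv2.resize(im[0:115,320:400,::-1],None,fx=5,fy=5,interpolation=cv2.INTER_CUBIC)]))
E
```

```text
row190 [135 134 131 137 131 136  73  91 146 171 169 163 125 169 167 170 134 137
 138 137 138 137 131 131] row60 [ 94  91  90  94  94  63  92  63  75  74  74  83 121 124 118 118 116 123
 119 121 110  91  93  96  93  93  94  94] col360 [ 85 102  56 109 120 121 117 122 125 117 121 120 123  58  57  97  95  96
  99  94  95  90  92  92  92]
row27 [139 137 129  95  94  74 131 127 126 126 122 122  81  88  86  86  84 101
 121 119 119  94  98  96  92  93  95  96]
```

View pics/c3.png

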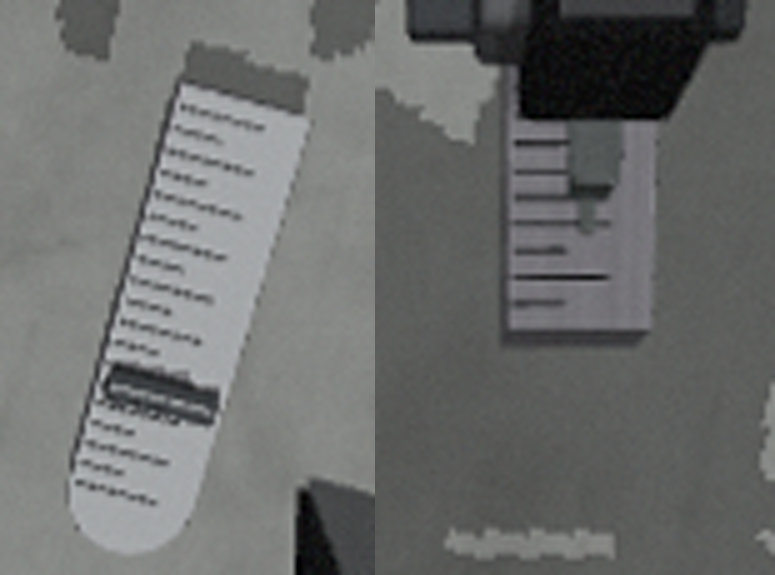

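The crop shows the extension's square-end corners at crop (183,82) and (310,122), and the rider's line at about (163,398). The gauge bar's end corners are at (508,327) and (651,327), and the pointer tip is at about (588,230). I'll convert these, including a triangulation with the top view for height.

```bash
cat >> h.py <<'E'
def tri(p1,u1,p2,u2):
    d1,d2=rays(p1,[u1])[0],rays(p2,[u2])[0]; o1,o2=np.array(p1['origin']),np.array(p2['origin'])
    t=np.linalg.lstsq(np.c_[d1,-d2],o2-o1,rcond=None)[0]
    a,b=o1+t[0]*d1,o2+t[1]*d2
    return (a+b)/2,np.linalg.norm(a-b)
E
python3 - <<'E'
from h import *
p=np.load('pics/w1p.npy',allow_pickle=True).item(); pt=manip.camera_params('top')
A=lambda x,y:(300+(x+.5)/5-.5,130+(y+.5)/5-.5)
B=lambda x,y:(320+(x-375+.5)/5-.5,(y+.5)/5-.5)
T=lambda x,y:(205+(x+.5)/4.4-.5,205+(y+.5)/4.4-.5)
e=onz(p,[A(183,82),A(310,122),A(130,552)],20); rl=onz(p,[A(163,398)],24)[0]
b=onz(p,[B(508,327),B(651,327),B(503,120),B(657,120)],20)
sq=(e[0]+e[1])/2; be=(b[0]+b[1])/2; bb=(b[2]+b[3])/2
print('sq',sq,'w',np.linalg.norm(e[0]-e[1]),'len',np.linalg.norm(sq-e[2]))
yaw=lambda d:np.arctan2(-d[0],d[1])
print('ext yaw',yaw(sq-e[2]),yaw(sq-rl),'gauge yaw',yaw(bb-be),yaw(np.array([-(b[1]-b[0])[1],(b[1]-b[0])[0]])))
print('be',be,'w',np.linalg.norm(b[0]-b[1]),np.linalg.norm(b[2]-b[3]))
print('rider',rl,'dist',np.linalg.norm((sq-rl)[:2]))
print('pointer',onz(p,[B(588,230)],29))
for n,x,y in[('sq',A(246,102),T(556,73)),('nose',A(130,552),T(752,75)),('rider',A(163,398),T(680,72)),('bar',B(579,327),T(407,92))]: print(n,tri(p,x,pt,y))
E
```

```text
sq [546.24656326 -38.04943101  20.        ] w 29.29552243098416 len 108.36370951059016
ext yaw -0.027166825187907622 -0.055876688384751315 gauge yaw 0.23218471964454349 0.21412445302944
be [538.21632869  48.90806585  20.        ] w 29.43249816787658 30.859309428767165
rider [ 542.41498952 -106.55000557   24.        ] dist 68.60765025072045
pointer [[534.95935607  64.76952679  29.        ]]
sq (array([544.37085662, -37.40610448,  34.33944033]), np.float64(0.5796169596271693))
nose (array([ 542.61245841, -148.31467898,   15.1640004 ]), np.float64(2.2808243280827423))
rider (array([ 543.26198522, -107.3515876 ,   21.06534979]), np.float64(1.1491563180019448))
bar (array([536.11166889,  44.77233537,  38.87827042]), np.float64(1.063799213154086))
```

```bash
python3 -c "
from h import *
togo((544.9,-76,70),1.536)"
```

```text
shift cm [ 1.259  1.873 10.232] turn units 2.785
```

```bash
python3 -m creep '[[0.2,[1.26,1.87,10],2.8],[0.2,[1.26,1.87,10],2.8],[0.2,[1.26,1.87,10],2.8],[0.2,[1.26,1.87,10],2.8],[0.2,[1.26,1.87,10],2.8],[0.2,[1.26,1.87,10],2.8],[0.2,[1.26,1.87,10],2.8]]'
python3 - <<'E'
from h import *
im,p=snap('wrist','w2.png'); np.save('pics/w2.npy',im); np.save('pics/w2p.npy',p,allow_pickle=True)
togo((544.9,-76,17),1.536)
p1=np.load('pics/w1p.npy',allow_pickle=True).item()
print(proj(p,[[546.2,-38,20],[542.4,-106.5,24],[538.2,48.9,20]]))
E
```

```text
clock: 2.4
eef_pos: [546.0, -75.4, 73.9]
eef_rot: [3.139, 0.0, 1.537]
wrist_force: [0.7, 0.2, -0.1]
finger_gap: 56.1
finger_force: 0.0
shift cm [-0.073 -0.1    5.651] turn units 0.005
[[322.49813093 175.2479785 ]
 [320.79406789 259.06942597]
 [306.81803315  53.66412496]]
```

View pics/w2.png

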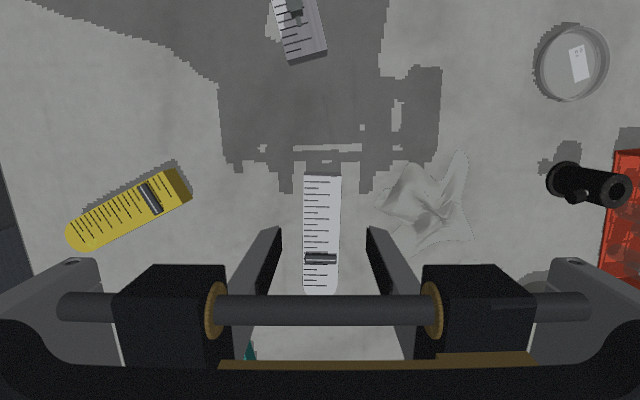

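The second wrist view shows the square end at (322,174), the rider's line at (320,258) and the bar end at (307,57). They fall within about 1–3 px of the predictions, so the heights hold, and the bar is parallel to the fingers. I'll descend and check where it settles.

```bash
python3 -m creep '[[0.2,[-0.05,-0.08,5.2],0],[0.2,[-0.05,-0.08,5.2],0],[0.2,[-0.05,-0.08,5.2],0],[0.2,[-0.05,-0.08,5.2],0],[0.2,[-0.05,-0.08,5.2],0]]'
python3 - <<'E'
from h import *
a=np.load('pics/w1p.npy',allow_pickle=True).item(); b=np.load('pics/w2p.npy',allow_pickle=True).item()
A=lambda x,y:(300+(x+.5)/5-.5,130+(y+.5)/5-.5)
B=lambda x,y:(320+(x-375+.5)/5-.5,(y+.5)/5-.5)
print(tri(a,A(246,102),b,(322.5,174)),tri(a,A(163,398),b,(320.5,258)))
cv2.imwrite('pics/c4.png',np.hstack([cv2.resize(cv2.imread('pics/w2.png')[y:y+95,x:x+70],None,fx=5,fy=5,interpolation=cv2.INTER_CUBIC) for y,x in((0,265),(165,287))]))
togo((544.9,-76,17),1.536)
E
```

```text
clock: 2.95
eef_pos: [545.5, -75.6, 22.0]
eef_rot: [3.139, 0.0, 1.536]
wrist_force: [-0.3, 0.6, 0.9]
finger_gap: 56.0
finger_force: 0.0
(array([546.42865583, -38.15892389,  14.45525781]), np.float64(0.6440869509293041)) (array([ 542.40608555, -107.22326239,   20.90855105]), np.float64(0.6750509360960886))
shift cm [-0.041 -0.06   0.503] turn units 0.002
```

View pics/c4.png

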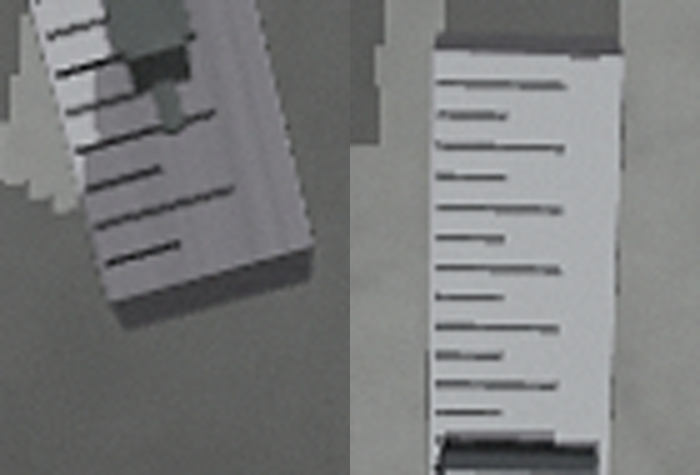

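The crop shows the bar's top-end corners at (112,303) and (313,247), and the extension's top edge at (436,48)–(622,52), all in crop pixels.

```bash
python3 -m creep '[[0.2,[-0.04,-0.06,0.4],0],[0.2,[-0.04,-0.06,0.4],0],[-0.6,[-0.04,-0.06,0.4],0],[-0.6,[-0.04,-0.06,0.4],0],[-0.6,[-0.04,-0.06,0.4],0],[-0.6,[-0.04,-0.06,0.4],0]]' 10
python3 - <<'E'
from h import *
b=np.load('pics/w2p.npy',allow_pickle=True).item(); a=np.load('pics/w1p.npy',allow_pickle=True).item()
C=lambda x,y:(265+(x+.5)/5-.5,(y+.5)/5-.5)
D=lambda x,y:(287+(x-350+.5)/5-.5,165+(y+.5)/5-.5)
B=lambda x,y:(320+(x-375+.5)/5-.5,(y+.5)/5-.5)
yaw=lambda d:np.arctan2(d[1],d[0])
g=onz(b,[C(112,303),C(313,247),C(78,185),C(286,155)],20); e=onz(b,[D(436,48),D(622,52)],20)
print('be',(g[0]+g[1])/2,np.linalg.norm(g[1]-g[0]),'yaw',yaw(g[1]-g[0]),yaw(g[1]-g[3])+np.pi/2,yaw(g[0]-g[2])+np.pi/2)
print('sq',(e[0]+e[1])/2,np.linalg.norm(e[1]-e[0]),yaw(e[1]-e[0]))
print('bar tri',tri(a,B(579,327),b,C(212.5,275)))
E
```

```text
clock: 3.55
eef_pos: [544.0, -75.8, 16.2]
eef_rot: [3.142, -0.0, 1.536]
wrist_force: [-0.0, 0.4, 0.1]
finger_gap: 30.3
finger_force: 9.9
be [538.31424015  48.2895352   20.        ] 29.320866992177123 yaw 0.21784265109876558 0.27341368266803356 0.24038954681342073
sq [546.15009892 -37.48987516  20.        ] 28.686731476370486 -0.05655897670168859
bar tri (array([538.28388782,  49.17047839,  17.31933273]), np.float64(0.5484915133754885))
```

Gripped at a 30.3 mm gap. Next I turn the extension in line with the gauge, stopping about 15 mm short.

```bash
python3 -c "
from h import *
togo((549.6,-3.1,17),1.788)"
```

```text
shift cm [ 7.288  0.305 -0.078] turn units -2.887
```

```bash
python3 -m creep '[[-0.6,[1.5,0.06,0],-0.6],[-0.6,[3,0.12,0],-1.2],[-0.6,[4.5,0.18,0],-1.8],[-0.6,[6,0.25,0],-2.4],[-0.6,[7.3,0.3,0],-2.9],[-0.6,[7.3,0.3,0],-2.9],[-0.6,[7.3,0.3,0],-2.9],[-0.6,[7.3,0.3,0],-2.9],[-0.6,[7.3,0.3,0],-2.9]]'
python3 - <<'E'
from h import *
im,p=snap('wrist','w3.png'); np.save('pics/w3p.npy',p,allow_pickle=True)
cv2.imwrite('pics/c5.png',cv2.resize(im[40:230,230:430,::-1],None,fx=3,fy=3,interpolation=cv2.INTER_CUBIC))
togo((546.4,11.5,17),1.788)
E
```

```text
clock: 4.45
eef_pos: [549.6, -3.2, 16.2]
eef_rot: [3.141, -0.0, 1.788]
wrist_force: [-0.1, 2.9, 0.5]
finger_gap: 30.0
finger_force: 9.9
shift cm [ 1.509  0.011 -0.078] turn units 0.003
```

View pics/c5.png

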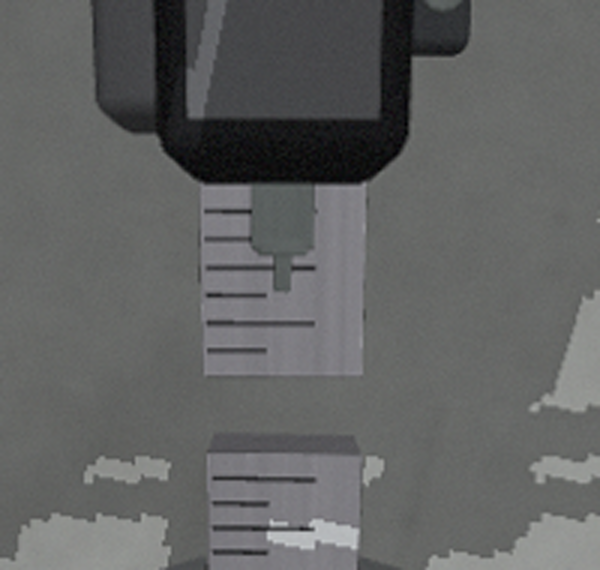

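The crop shows the bar's end edge at (204–363, 376) and the extension's top edge at (208–360, 452). They are parallel and centred.

```bash
python3 - <<'E'
from h import *
p=np.load('pics/w3p.npy',allow_pickle=True).item()
C=lambda x,y:(230+(x+.5)/3-.5,40+(y+.5)/3-.5)
q=onz(p,[C(204,376),C(363,376),C(208,452),C(360,452)],20); d=(q[0]+q[1]-q[2]-q[3])/2
print(q,[np.arctan2(*(q[i+1]-q[i])[1::-1]) for i in(0,2)],np.linalg.norm(q[1]-q[0]))
R_=R.from_euler('z',1.788); print('gap, lateral(tool x, -tool y)',R_.inv().apply(d))
E
```

```text
[[523.72862402  45.23265807  20.        ]
 [552.90247519  51.67572145  20.        ]
 [527.3213241   31.06118486  20.        ]
 [555.82313036  37.35126248  20.        ]] [np.float64(0.21736151945859863), np.float64(0.21720882341332787)] 29.87685823047271
gap, lateral(tool x, -tool y) [14.61500761  0.10972383  0.        ]
```

```bash
python3 -m creep '[[-0.6,[0.4,0,0],0],[-0.6,[0.8,0,0],0],[-0.6,[1.1,0,0],0],[-0.6,[1.3,0,0],0],[-0.6,[1.4,0,0],0],[-0.6,[1.5,0,0],0],[-0.6,[1.6,0,0],0],[-0.6,[1.65,0,0],0],[-0.6,[1.65,0,0],0],[-0.6,[1.65,0,0],0]]'
```

```text
clock: 5.5
eef_pos: [546.7, 12.0, 16.3]
eef_rot: [3.14, 0.002, 1.789]
wrist_force: [5.6, -10.9, -2.5]
finger_gap: 30.0
finger_force: 10.0
```

In contact, with about 12 N reaction. I release and rise clear.

```bash
python3 -m creep '[[0.2,[0,0,0],0],[0.2,[0,0,0],0],[0.2,[0,0,0],0],[0.2,[0,0,-2],0],[0.2,[0,0,-4.5],0],[0.2,[0,0,-8],0],[0.2,[0,0,-8],0],[0.2,[0,0,-8],0],[0.2,[0,0,-8],0]]'
python3 - <<'E'
from h import *
im,p=snap('wrist','w4.png'); np.save('pics/w4p.npy',p,allow_pickle=True)
cv2.imwrite('pics/c6.png',cv2.resize(im[80:280,230:430,::-1],None,fx=3,fy=3,interpolation=cv2.INTER_CUBIC))
print(proj(p,[[538.3,48.5,20]]))
t=np.array([538.3,48.5,0])+48*np.array([-.2153,.9765,0]); print(t)
togo((t[0],t[1],100),1.788)
E
```

```text
clock: 6.4
eef_pos: [545.4, 13.3, 95.2]
eef_rot: [-3.14, -0.0, 1.789]
wrist_force: [-0.4, 0.1, -0.5]
finger_gap: 56.3
finger_force: 0.0
[[324.56166627 173.01202843]]
[527.9656  95.372    0.    ]
shift cm [ 8.398  0.082 -0.493] turn units 0.013
```

View pics/c6.png

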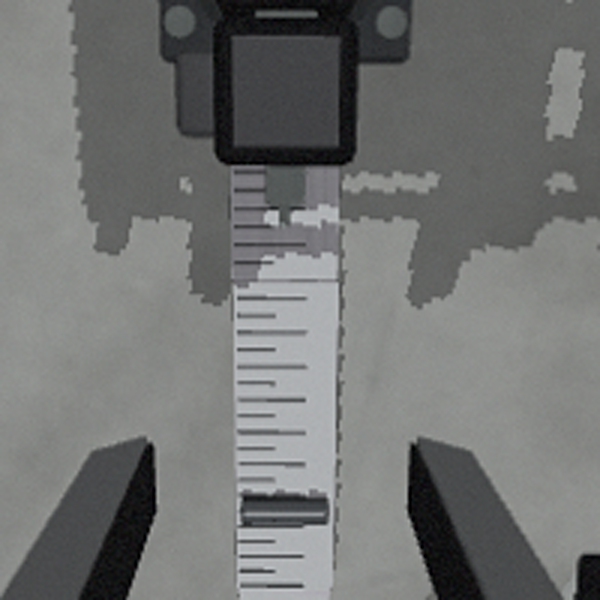

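The crop shows the bars butted, with the seam at crop y≈281 and the edges in line. The rider's line is at (285,511), the pointer tip at (285,223) and the head top's centre at (286,91).

```bash
python3 - <<'E'
from h import *
p=np.load('pics/w4p.npy',allow_pickle=True).item()
C=lambda x,y:(230+(x+.5)/3-.5,80+(y+.5)/3-.5)
ax=R.from_euler('z',1.788)
f=lambda x,y,z:ax.inv().apply(onz(p,[C(x,y)],z)[0])
s=f(286,281,20);r=f(285,511,24);t=f(285,223,29);h1=f(286,27,76);h2=f(286,152,76);hl=f(226,90,76);hr=f(348,90,76)
print('seam-rider',s-r,'tip-seam',t-s,'tip-rider',t-r)
print('head far/near from seam',h1-s,h2-s,'lateral',hl-s,hr-s)
im=cv2.imread('pics/w4.png').astype(int)
x=int(230+285/3); print([ (y,int(im[y,x-6:x+7].max(2).mean())) for y in range(240,260)])
E
```

```text
seam-rider [68.21466668 -0.13142315 -4.        ] tip-seam [17.03070031  0.35787388  9.        ] tip-rider [85.24536699  0.22645073  5.        ]
head far/near from seam [60.73291653  0.44445364 56.        ] [36.0166985  0.381154  56.       ] lateral [48.44789825 12.7370747  56.        ] [ 48.48586738 -12.32241284  56.        ]Traceback (most recent call last):
  File "<stdin>", line 10, in <module>
    return umr_maximum(a, axis, None, out, keepdims, initial, where)
numpy.exceptions.AxisError: axis 2 is out of bounds for array of dimension 2
```

The head measures 48.4 mm from the seam, against 48 expected, and the rider 68.3 mm, so the travel is about 84.5 mm. Next I go over the head, open wider, with the centre 1.75 mm towards the button.

```bash
python3 -m creep '[[0.5,[2,0,-1],0],[0.5,[5,-0.09,-1],0],[0.5,[8.4,-0.09,-1],0],[0.5,[8.4,-0.09,-1],0],[0.5,[8.4,-0.09,-1],0],[0.5,[8.4,-0.09,-1],0],[0.5,[8.4,-0.09,-1],0],[0.5,[8.4,-0.09,-1],0]]' 20
python3 -c "
from h import *
togo((526.3,95,53),1.788)"
```

```text
clock: 7.25
eef_pos: [527.0, 94.3, 106.1]
eef_rot: [-3.141, 0.0, 1.788]
wrist_force: [-1.2, -0.4, -0.1]
finger_gap: 70.5
finger_force: 0.0
shift cm [ 0.087 -0.051  5.305] turn units 0.002
```

```bash
python3 -m creep '[[0.5,[0.05,-0.04,2],0],[0.5,[0.05,-0.04,4],0],[0.5,[0.05,-0.04,5.2],0],[0.5,[0.05,-0.04,5.2],0],[0.5,[0.05,-0.04,5.2],0],[0.5,[0.05,-0.04,5.2],0],[0.5,[0.05,-0.04,5.2],0]]' 20
python3 -c "
from h import *
togo((526.3,95,53),1.788)"
```

```text
clock: 7.95
eef_pos: [526.8, 95.4, 55.0]
eef_rot: [3.14, 0.0, 1.789]
wrist_force: [-0.3, 0.5, -0.3]
finger_gap: 70.3
finger_force: 0.0
shift cm [-0.025 -0.057  0.2  ] turn units 0.013
```

```bash
python3 -m creep '[[0.5,[0,-0.05,0.1],0],[-0.6,[0,-0.05,0.1],0],[-0.6,[0,-0.05,0.1],0],[-0.6,[0,-0.05,0.1],0],[-0.6,[0,-0.05,0.1],0],[-0.6,[0,-0.05,0.1],0],[-0.6,[0,-0.05,0.1],0],[-0.6,[0,-0.05,0.1],0],[-0.6,[0,-0.05,0.1],0]]' 20; python3 -c "
from h import *
s=manip.read_state(); print(s['eef_pos'],s['wrist_force']); togo(s['eef_pos']+84.5*np.array([.2153,-.9765,0]),1.788)"
```

```text
clock: 8.85
eef_pos: [526.6, 95.2, 53.2]
eef_rot: [3.14, 0.0, 1.789]
wrist_force: [6.6, -0.4, -3.6]
finger_gap: 32.5
finger_force: 20.0
[526.5785695   95.23872698  53.23776638] [ 6.59459454 -0.3838977  -3.61833245]
shift cm [-8.45e+00 -1.20e-02  2.00e-03] turn units 0.013
```

The button is in: gap 32.5 mm at 20 N. I draw the arm out.

```bash
python3 -m creep '[[-0.6,[-0.4,0,0],0],[-0.6,[-1.2,0,0],0],[-0.6,[-2.2,0,0],0],[-0.6,[-3.3,0,0],0],[-0.6,[-4.4,0,0],0],[-0.6,[-5.5,0,0],0],[-0.6,[-6.5,0,0],0],[-0.6,[-7.3,0,0],0],[-0.6,[-8,0,0],0],[-0.6,[-8.45,0,0],0],[-0.6,[-8.45,0,0],0],[-0.6,[-8.45,0,0],0]]'
python3 -m creep '[[-0.6,[0,0,0],0],[-0.6,[0,0,0],0],[-0.6,[0,0,0],0],[-0.6,[0,0,0],0]]'
python3 - <<'E'
from h import *
s=manip.read_state(); d=s['eef_pos']-[526.58,95.24,53.24]; print(R.from_euler('z',1.788).inv().apply(d))
im,p=snap('wrist','w5.png'); t,pt=snap('top'); sc,ps=snap('scene')
np.save('pics/w5p.npy',p,allow_pickle=True)
be=np.array([538.3,48.5,0]);g=np.array([-.2153,.9765,0]); rl=be-68.3*g+[0,0,24]
cs=[]
for im_,p_ in((im,p),(t,pt),(sc,ps)):
    u,v=proj(p_,rl)[0].astype(int); print(u,v); u=min(max(u,32),607);v=min(max(v,32),367)
    cs.append(cv2.resize(im_[v-32:v+32,u-32:u+32,::-1],(266,266),interpolation=cv2.INTER_CUBIC))
cv2.imwrite('pics/c7.png',np.hstack(cs))
E
```

```text
clock: 10.05
eef_pos: [544.6, 12.5, 53.2]
eef_rot: [3.141, 0.0, 1.789]
wrist_force: [5.5, -1.3, -3.3]
finger_gap: 32.4
finger_force: 20.0
clock: 10.45
eef_pos: [544.5, 12.7, 53.2]
eef_rot: [3.141, 0.0, 1.789]
wrist_force: [5.9, -0.7, -3.3]
finger_gap: 32.7
finger_force: 20.0
[-8.44841679e+01  2.46427975e-01 -4.46524315e-03]
325 272
322 218
336 204
```

View pics/c7.png

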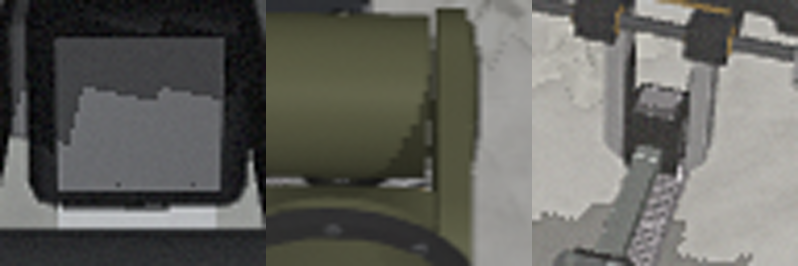

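All views of the pointer tip itself are blocked: the wrist view by the head, the top view by the arm, and the scene view by the gripper. I check the head's real position in the wrist picture instead, where its top inset spans crop x 56–223, y 38–190.

```bash
python3 - <<'E'
from h import *
ax=R.from_euler('z',1.788).inv()
p4=np.load('pics/w4p.npy',allow_pickle=True).item();p5=np.load('pics/w5p.npy',allow_pickle=True).item()
C=lambda x,y:(230+(x+.5)/3-.5,80+(y+.5)/3-.5)
k=266/64; D=lambda x,y:(325-32+(x+.5)/k-.5,272-32+(y+.5)/k-.5)
a=ax.apply(onz(p4,[C(286,36),C(286,147)],76)); b=ax.apply(onz(p5,[D(140,38),D(140,190)],76))
print(a,b,a-b,'centres',a.mean(0)-b.mean(0))
E
```

```text
[[  -9.91634799 -536.03461578   76.        ]
 [ -31.88264906 -536.09089757   76.        ]] [[ -94.57847524 -535.74564056   76.        ]
 [-116.65726356 -535.83371098   76.        ]] [[84.66212725 -0.28897522  0.        ]
 [84.7746145  -0.25718659  0.        ]] centres [84.71837088 -0.27308091  0.        ]
```

The head travelled 84.6±0.3 mm against a target of 84.2–84.5, well inside 2 mm. I hand in.

```bash
python3 -c "
from cell import manip
print(manip.sign_off()); s=manip.read_state(); print(s['clock'],s['finger_gap'],s['finger_force'])"
```

```text
the job is handed in; nothing more can be done
None
the job is handed in; nothing more can be done
```

I handed the job in at about 10.6 s, with no verdict shown: the extension is butted flush and in line, and the head is held at 20 N with the button in, drawn out 84.6 mm against a target of 84.2–84.5 mm. The pointer tip over the rider's line was hidden in every camera, so that last alignment is inferred from the head's travel, not seen.

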